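# Release a plaster jaw cast from its mould

## Task

Press the red release lever of the blue mould all the way down so that the plaster jaw cast is lifted out of the cavity, then gently push the cast off the mould onto the slatted wooden drying board beside it (not the steel drip plate), until it lies flat and wholly on the board. The fresh plaster marks easily: push it, do not grip it, press hard on it, tip it or let it fall off, and leave the bowl, pot, bottle and the other jaw model where they are.

Things in the scene. Friction and masses are not known exactly. Their poses are not given: they have to be found in the camera images.
- mould: Blue casting mould, fixed: block 84 (x) x 72 (y) x 50 mm high, origin at the centre of its underside, z up. Cavity in the top 64 (x) x 52 (y), 20 mm deep; its floor is the knock-out plate. On its +x side a foot plate, 8 mm thick, runs to x = 150 under the lever, whose brackets end at x = 55, 44 mm high. Drying board on one y side, drip plate on the other, either way round.
- cast: White plaster jaw model in the mould, 58 (own y, along mould x) x 46 (own x, along mould y) x 24 mm high; only the lower 16 mm is solid, teeth above. About 70 g. Origin at centre of underside: 30 mm above the worktop at the start (20 below the mould's rim), 51 mm with the lever fully down (1 above the rim), when it can be slid off along mould y.
- drying_board: Slatted light-wood board, fixed, 84 (x) x 95 (y) mm, slat tops 49 mm above the worktop (1 below the mould's rim), slats along y. Rails 6 mm high along both long sides, 72 mm clear between them; both ends open. Origin at worktop level under its centre, axes parallel to the mould's; centre 85.5 mm from the mould's, on its +y or -y side.
- drip_plate: Steel drip plate with dark drain dots, same size, height and rails as the drying board, on the other side of the mould. Not where the cast goes. Origin at the worktop under its centre.
- release_lever (a joint): Release lever: 0 = up (start), 0.45 rad = fully down at its stop; grows as the pad is pressed down. Pivot at mould x = 48 mm, 38 mm above the worktop. Needs 3 to 5 N at the pad, stays where it is left, raises the knock-out plate 21 mm over its whole travel.
- lever_pad (a point): Centre of the top face of the red pad (34 x 38 mm, 8 thick) at the end of the release lever, 75 mm from the pivot. Up: 75 mm above the worktop at mould x = 113 mm, y = 0, face sloping 0.45 rad; fully down: 43 mm above the worktop at mould x = 123 mm, face level.
- mixing_bowl: Green rubber mixing bowl, 115 mm wide, 60 mm high, standing clear of the work; leave it alone. Origin at the centre of its underside.
- paste_pot: Small round white pot with a beige lid, 32 mm wide, 21 mm high; leave it alone. Origin at the centre of its underside.
- bottle: Small bottle with a black cap, 33 mm wide, 64 mm high, behind the mould; leave it alone. Origin at the centre of its underside.
- finished_model: A second white plaster jaw model, 48 x 61 x 24 mm, lying on the worktop away from the mould; leave it alone. Origin at the centre of its underside.
Mind the look-alikes: they are no part of the job. Leave any black or orange look-alike of the cast alone. Of the things like the drying_board, leave any that is pink; of the rest the larger one is meant.

How it is judged:
By the outcome, as a careful person would: the job done as asked, in the order asked, and still so for the second after the job is handed in, with the robot touching nothing.
It also fails if it takes over 38 s, if anything falls off the work surface, if the arm or the gripper's body presses on something with over 40 N, if the wrist force passes 120 N, or if a joint passes its speed limit or range.

## Robot

A 6-joint arm with a two-finger parallel gripper is mounted at the origin on a cart in front of the work surface, level with it; the furniture and walls round the work are solid. World frame = base frame: x ahead of the robot, y to its left, z up, the work surface at z = 0. Lengths are in m, angles in rad, forces in N, time in s.
With the tool pointing down it reaches from about 0.35 to 0.975 m from the base axis. Payload 17.4 kg.
Tool frame: the origin (TCP) lies on the mounting face of the last link; the fingertips stand r.tip_extent ahead of it and the grasp point (between the pads) lies 155 mm ahead of it (r.tip_extent is the distance from the TCP to the fingertips, in m); z points along the fingers, y is the line along which they close (so a half turn about z gives the same grasp; the last joint's range is limited). The gripper opens to 85 mm and grips with 20 to 120 N. Pads are 22 mm wide; open, the fingers measure 114 mm over their backs; the gripper's body (76 mm by 85 mm) begins 54 mm behind the grasp point. The pads swing forward as they close: fully open they stand 13 mm farther back than shut.
Start: joints at [1.085, 0.116, 1.442, -0, 1.584, -0.038], TCP at [0.292, 0.608, 0.405] pointing down, gripper open.
Joint ranges: [-2.83, 2.83], [-0.83, 2.19], [0.07, 2.5], [-1.14, 4.28], [0.01, 3], [-2.97, 2.97]. Speed limits (rad/s): [1.89, 1.89, 2.22, 3.14, 3.14, 3.14].

## Interface

Orientations are given as a unit quaternion [x, y, z, w].
In Python, from cell import r gives the robot as it stands.
- The arm moves only by the tool handwheel, called after "Call:" by a JSON object that holds its "op" and its "data", one argument or row to a line. Schema: {"type":"object","properties":{"moves":{"type":"array","items":{"type":"object","properties":{"sx":{"type":"number"},"sy":{"type":"number"},"sz":{"type":"number"},"yaw":{"type":"number"}},"additionalProperties":false},"minItems":1,"maxItems":20},"finger_gap":{"type":"number"},"only":{"type":"string"},"quiet":{"type":"boolean"},"lines":{"type":"string"}},"required":["moves"],"additionalProperties":false}. moves is a list of rows, 1 to 20 of them, each an object with the fields sx, sy, sz (the shift in m), yaw (a turn about the tool's z in rad); a field left out counts as zero; each row is the pose to reach, as a shift and turn from the pose commanded when the call began, along the tool's axes at that moment; what a row does not reach only later rows make up. A row lasts 1/10 s, in which the tool goes at most 0.05 m and 0.15 rad, less where a joint would pass 70% of its speed; a pose out of reach is approached as far as the arm can. finger_gap is the opening from 0.0 (shut) to 1.0 (fully open), set as the call begins (left out keeps the last). The fingers move at their own pace and stop on an object; the grip force is fixed at half the most. Time passes only in rows, so rows that do not move let the fingers close. The tool returns the time, the measured TCP pose, the force, the opening and the grip force at its end. only (a regular expression) keeps the lines of the reply that match it, lines (a string "A,B") keeps lines A to B, and quiet returns only ok. Input that does not fit is refused with a message, and nothing moves.
- r.observe(): the state, without advancing time (a new reading comes with each control period).
- r.capture(name): name is "side" or "top" or "wrist"; returns a dict with "frame" (480x640x3 uint8, red, green, blue), "fovy" (degrees; the focal length in pixels is half the picture's height over the tangent of half this angle, whatever the lens; pixels are square), "cx", "cy" (the principal point, pixels), "world_from_camera" (4x4, takes a point from camera to world coordinates); the wrist camera has in their place "mount" (4x4, takes a point from camera to tool coordinates, whose origin is the TCP and whose axes are the flange's). Camera axes: x right, y down, z forward; pixel columns grow to the right and rows downward; lengths in m; the calibration is good to about 2 mm. The wrist camera is an equidistant fisheye: a pixel r from the principal point sees the ray r / f radians off the axis. A picture is of the moment at which its call begins: read the wrist's pose just before it. There is no depth.
- r.finish_job(): hands the job in; it is judged then, once.
Trained networks look in the newest picture that a camera, given by its name, has taken for a name from the list of things; names that differ only in an ending like _2 or _b are one class to them, and where a whole thing is asked for, a point or a joint stands for the part that bears it (a point fixed in the world has none). Each returns a list of dicts, best first, with "score" (0 to 1); they miss things now and then, are a little off and sometimes report something else, mostly with a low value. They report only what shows in the picture. A call takes as long as a camera call. They do not tell look-alikes from the thing itself.
- r.recognise(query, camera): "point" ([x, y, z] in m, in world coordinates, good to about 4 mm: the middle of the surface that is visible of it).
The state is a dict: "clock": time; "joint_positions": joint angles; "qd": joint speeds; "joint_efforts": joint torques, N m; "tool_pos": TCP position; "ee_rot": TCP orientation; "ft_force": force on the tool from outside, world axes, zero at the start; "torque": the same for the moment, N m; "opening": opening from 0.0 (shut) to 1.0 (fully open); "gripper_force": force on a finger pad.
Only numpy, scipy, OpenCV 4.12 (cv2) and the standard library are available. Lean on these libraries where they do the work, as an engineer would, in place of code of your own. Each camera call takes 0.05 s, during which the arm holds its last target. There are 200 camera calls.

## Working session

There is one attempt and no reset: what is moved stays moved. The work goes in short steps, Python scripts to look and compute and a tool call to move; the robot and the scene stay as the last step left them, time stands still between calls to the robot, and variables do not carry over. Pictures are saved under pics/ and viewed, at most 10 in all, crops included, and the job is handed in when it is done.

```bash
mkdir -p pics; ls; python3 - <<'E'
from cell import r
import cv2,numpy as np
o=r.observe();print({k:np.round(v,3).tolist() for k,v in o.items()},r.tip_extent)
for c in("top","side"):
    d=r.capture(c);cv2.imwrite(f"pics/{c}0.png",d["frame"][:,:,::-1]);print(c,d["fovy"],d["cx"],d["cy"],np.round(d["world_from_camera"],4).tolist())
    for q in("mould","cast","drying_board","drip_plate","release_lever","lever_pad","finished_model","bottle","paste_pot","mixing_bowl"):
        print(q,[(np.round(h["point"],3).tolist(),round(h["score"],2)) for h in r.recognise(q,c)][:4])
E
```

```text
pics
{'clock': 0.0, 'joint_positions': [1.085, 0.116, 1.442, 0.0, 1.584, -0.038], 'qd': [0.001, -0.001, 0.0, 0.001, 0.002, 0.0], 'joint_efforts': [0.004, -73.196, -63.252, 0.0, 0.006, -0.0], 'tool_pos': [0.292, 0.608, 0.404], 'ee_rot': [0.222, 0.975, -0.001, -0.0], 'ft_force': [0.386, 0.546, 0.017], 'torque': [-0.024, 0.033, 0.012], 'gripper_force': 0.0, 'opening': 0.996} 0.1734
top 48.556671593551485 324.25971007405377 235.65646066771748 [[-0.0182, -0.9966, 0.0807, 0.4099], [-0.9998, 0.0187, 0.0058, 0.1318], [-0.0073, -0.0806, -0.9967, 1.6854], [0.0, 0.0, 0.0, 1.0]]
mould [([0.52, 0.11, 0.046], 0.94), ([0.458, 0.129, 0.046], 0.43)]
cast [([0.46, 0.335, 0.019], 0.62), ([0.459, 0.131, 0.05], 0.54), ([0.618, 0.251, 0.014], 0.53)]
drying_board [([0.48, 0.216, 0.051], 0.89), ([0.366, 0.705, 0.054], 0.85), ([0.647, 0.41, 0.037], 0.73)]
drip_plate [([0.444, 0.045, 0.051], 0.65)]
release_lever [([0.565, 0.107, 0.073], 0.64)]
lever_pad [([0.563, 0.108, 0.069], 0.71)]
finished_model [([0.407, -0.432, 0.017], 0.55), ([0.564, 0.109, 0.064], 0.27)]
bottle [([0.692, 0.18, 0.046], 0.46)]
paste_pot
[... 272 characters left out ...]
ld [([0.527, 0.103, 0.043], 0.61)]
cast [([0.456, 0.121, 0.044], 0.58), ([0.452, 0.336, 0.012], 0.52), ([0.608, 0.248, 0.015], 0.51)]
drying_board [([0.644, 0.392, 0.036], 0.69), ([0.476, 0.209, 0.048], 0.61), ([0.359, 0.676, 0.048], 0.52)]
drip_plate [([0.44, 0.024, 0.05], 0.56)]
release_lever [([0.555, 0.104, 0.066], 0.72), ([0.37, -0.165, 0.017], 0.62)]
lever_pad [([0.558, 0.103, 0.066], 0.75), ([0.37, -0.166, 0.016], 0.17)]
finished_model [([0.466, -0.298, 0.037], 0.74), ([0.398, -0.448, 0.014], 0.73)]
bottle [([0.531, 0.102, 0.045], 0.69), ([0.686, 0.178, 0.034], 0.66), ([0.559, 0.101, 0.065], 0.32)]
paste_pot [([0.367, -0.164, 0.018], 0.69)]
mixing_bowl [([0.467, -0.296, 0.038], 0.62)]
```

View pics/top0.png

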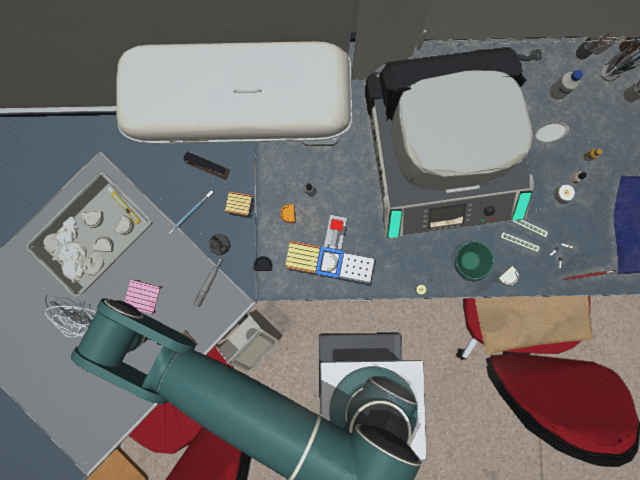

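View pics/side0.png

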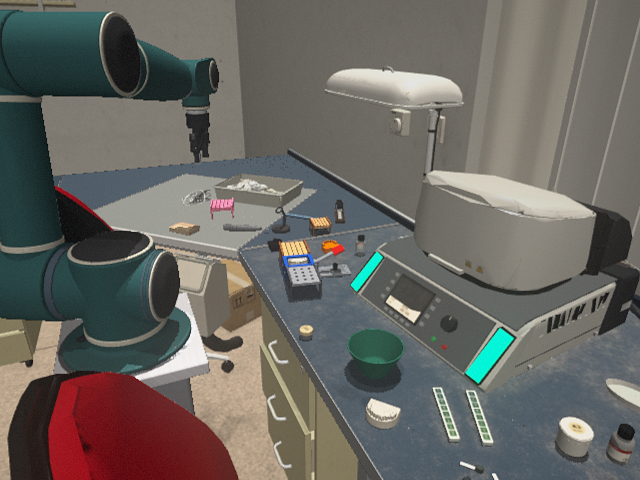

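The top view shows the mould at about (330,262), with the light-wood board on its +y side (image left, 303,257) and the steel plate on its −y side (357,268). The red pad is at (336,226). The look-alikes, pink board (141,295), smaller wooden board (238,204), orange cast (288,213) and black cast (262,264), are all clear of the work. The detections agree: mould at about (0.457,0.128), yaw about −0.206. I'll move above it for a wrist view.

Call:
{"op": "handwheel", "data": {
  "moves": [
    {"sx":-0.035, "sy":-0.03, "sz":0.005, "yaw":0.15},
    {"sx":-0.07, "sy":-0.06, "sz":0.01, "yaw":0.3},
    {"sx":-0.1, "sy":-0.09, "sz":0.015, "yaw":0.45},
    {"sx":-0.13, "sy":-0.12, "sz":0.02, "yaw":0.6},
    {"sx":-0.165, "sy":-0.15, "sz":0.025, "yaw":0.75},
    {"sx":-0.2, "sy":-0.18, "sz":0.03, "yaw":0.9},
    {"sx":-0.235, "sy":-0.21, "sz":0.03, "yaw":1.05},
    {"sx":-0.27, "sy":-0.24, "sz":0.035, "yaw":1.2},
    {"sx":-0.3, "sy":-0.27, "sz":0.04, "yaw":1.33},
    {"sx":-0.335, "sy":-0.3, "sz":0.045, "yaw":1.33},
    {"sx":-0.37, "sy":-0.33, "sz":0.05, "yaw":1.33},
    {"sx":-0.401, "sy":-0.351, "sz":0.055, "yaw":1.33},
    {"sx":-0.401, "sy":-0.351, "sz":0.055, "yaw":1.33},
    {"sx":-0.401, "sy":-0.351, "sz":0.055, "yaw":1.33}
  ],
  "finger_gap": 0.0
}}

```text
clock: 2.5
tool_pos: [0.502, 0.1178, 0.3496]
ee_rot: [0.777, 0.63, -0.0, -0.0]
ft_force: [0.2, -0.2, -0.1]
opening: 0.001
gripper_force: 0.0
```

```bash
cat > h.py <<'E'
import numpy as np
from scipy.spatial.transform import Rotation as R
from cell import r
def pose():
    o=r.observe();T=np.eye(4);T[:3,:3]=R.from_quat(o["ee_rot"]).as_matrix();T[:3,3]=o["tool_pos"];return T,o
def wrist():
    T,o=pose();d=r.capture("wrist");return d,T@np.array(d["mount"])
def f(d): return 240/np.tan(np.radians(d["fovy"])/2)
def fish(d,W,uv,z):
    "fisheye pixels -> world points on the plane at height z"
    p=(np.atleast_2d(uv)-[d["cx"],d["cy"]])/f(d);th=np.linalg.norm(p,axis=1,keepdims=True)
    v=np.hstack([np.sin(th)*p/np.maximum(th,1e-9),np.cos(th)])@W[:3,:3].T
    return W[:3,3]+v*((z-W[2,3])/v[:,2:])
def proj(d,W,P):
    c=(np.atleast_2d(P)-W[:3,3])@W[:3,:3];n=np.linalg.norm(c[:,:2],axis=1,keepdims=True)
    return c[:,:2]/np.maximum(n,1e-9)*np.arctan2(n,c[:,2:])*f(d)+[d["cx"],d["cy"]]
E
python3 - <<'E'
from h import *
import cv2
d,W=wrist();cv2.imwrite("pics/w1.png",d["frame"][:,:,::-1])
np.savez("w1.npz",W=W,frame=d["frame"],fovy=d["fovy"],cx=d["cx"],cy=d["cy"])
print(r.tip_extent,r.observe()["opening"],np.round(W,3).tolist(),d["fovy"])
for q in("mould","cast","drying_board","drip_plate","lever_pad"):
    print(q,[(np.round(h["point"],3).tolist(),round(h["score"],2)) for h in r.recognise(q,"wrist")][:3])
E
```

```text
0.1734 -0.0018524846068513864 [[0.978, -0.197, -0.064, 0.517], [-0.207, -0.933, -0.296, 0.193], [-0.001, 0.302, -0.953, 0.32], [0.0, 0.0, 0.0, 1.0]] 65.70646984690485
mould [([0.522, 0.113, 0.047], 0.88)]
cast [([0.463, 0.131, 0.041], 0.98), ([0.618, 0.252, 0.014], 0.94), ([0.457, 0.31, 0.014], 0.65)]
drying_board [([0.478, 0.21, 0.044], 0.75)]
drip_plate [([0.437, 0.07, 0.053], 0.76)]
lever_pad [([0.563, 0.108, 0.062], 0.84)]
```

View pics/w1.png

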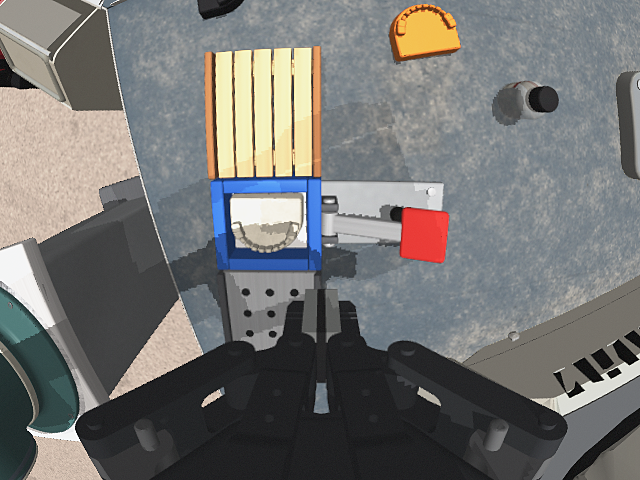

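The wrist view shows the blue mould with rim corners near (211,181), (321,178), (322,270) and (216,271). The board is above it in the image, the red pad is centred at (425,235), and the cast's arched front faces the drip plate. I'll fit the mould pose next.

```bash
python3 - <<'E'
from h import *
import cv2
z=np.load("w1.npz");d=dict(fovy=float(z["fovy"]),cx=float(z["cx"]),cy=float(z["cy"]));W=z["W"]
hsv=cv2.cvtColor(z["frame"],cv2.COLOR_RGB2HSV)
b=cv2.inRange(hsv,(105,150,60),(125,255,255));b[:,340:]=0;b[300:]=0;b[:160]=0
c=max(cv2.findContours(b,0,2)[0],key=cv2.contourArea);q=cv2.approxPolyDP(cv2.convexHull(c),6,True)[:,0]
print("hull",q.tolist(),np.round(fish(d,W,q,.05),4)[:,:2].tolist())
red=cv2.inRange(hsv,(0,150,90),(6,255,255))|cv2.inRange(hsv,(174,150,90),(180,255,255));red[:,:380]=0;red[:,480:]=0
c=max(cv2.findContours(red,0,2)[0],key=cv2.contourArea);print("pad",cv2.approxPolyDP(c,5,True)[:,0].tolist())
m=cv2.moments(c);print(np.round(fish(d,W,[[m['m10']/m['m00'],m['m01']/m['m00']]],.073),4))
for p,h in (((206,52),.055),((320,46),.055),((321,177),.05),((211,181),.05)): print(p,np.round(fish(d,W,[p],h),4)[0])
E
```

```text
hull [[320, 177], [320, 269], [218, 268], [212, 181], [293, 171]] [[0.5083, 0.1541], [0.4932, 0.0833], [0.4128, 0.1005], [0.4283, 0.1693], [0.4899, 0.1627]]
pad [[404, 208], [400, 255], [441, 262], [447, 213]]
[[0.5731 0.1028 0.073 ]]
(206, 52) [0.4478 0.2641 0.055 ]
(320, 46) [0.528  0.2473 0.055 ]
(321, 177) [0.509 0.154 0.05 ]
(211, 181) [0.4275 0.1695 0.05  ]
```

Call:
{"op": "handwheel", "data": {
  "moves": [
    {"sy":0.04, "sz":0.02},
    {"sy":0.076, "sz":0.06},
    {"sy":0.076, "sz":0.08},
    {"sy":0.076, "sz":0.088},
    {"sy":0.076, "sz":0.093},
    {"sy":0.076, "sz":0.098},
    {"sy":0.076, "sz":0.103},
    {"sy":0.076, "sz":0.108},
    {"sy":0.076, "sz":0.112},
    {"sy":0.076, "sz":0.116},
    {"sy":0.076, "sz":0.12}
  ]
}}

```text
clock: 3.9
tool_pos: [0.5762, 0.1028, 0.2297]
ee_rot: [0.776, 0.63, 0.0, 0.0]
ft_force: [1.8, -0.3, 4.0]
opening: 0.001
gripper_force: 1.8
```

Call:
{"op": "handwheel", "data": {
  "moves": [
    {"sz":0.004},
    {"sz":0.008},
    {"sz":0.011},
    {"sz":0.0135},
    {"sz":0.0145},
    {"sz":0.0145}
  ]
}}

```text
clock: 4.5
tool_pos: [0.5762, 0.1028, 0.2161]
ee_rot: [0.776, 0.63, 0.0, 0.0]
ft_force: [-2.6, -1.0, 13.5]
opening: 0.002
gripper_force: 7.0
```

Call:
{"op": "handwheel", "data": {
  "moves": [
    {"sz":-0.01},
    {"sz":-0.04},
    {"sx":-0.01, "sy":-0.02, "sz":-0.08},
    {"sx":-0.035, "sy":-0.05, "sz":-0.08},
    {"sx":-0.06, "sy":-0.09, "sz":-0.08},
    {"sx":-0.075, "sy":-0.118, "sz":-0.08},
    {"sx":-0.075, "sy":-0.118, "sz":-0.08},
    {"sx":-0.075, "sy":-0.118, "sz":-0.08}
  ],
  "finger_gap": 0.35
}}

```text
clock: 5.3
tool_pos: [0.4449, 0.0536, 0.2955]
ee_rot: [0.776, 0.63, 0.0, 0.0]
ft_force: [0.6, 0.4, 0.1]
opening: 0.351
gripper_force: 0.0
```

```bash
python3 - <<'E'
from h import *
import cv2
d,W=wrist();cv2.imwrite("pics/w2.png",d["frame"][:,:,::-1])
T,o=pose();print(T[:3,3],o["opening"],o["ft_force"])
ym=np.array([.207,.978,0]);xm=np.array([.978,-.207,0]);C=np.array([.4607,.1268,0])
P=lambda x,y,z:C+x*xm+y*ym+[0,0,z]
for n,p in dict(pad_down=P(.123,0,.043),pad_up=P(.113,0,.075),rimBL=P(-.042,-.036,.05),rimTR=P(.042,.036,.05),back_up_L=P(-.029,.023,.067),back_up_R=P(.029,.023,.067)).items(): print(n,np.round(proj(d,W,p)[0],1))
for q in("cast","lever_pad"):
    print(q,[(np.round(h["point"],3).tolist(),round(h["score"],2)) for h in r.recognise(q,"wrist")][:3])
E
```

```text
[0.44545526 0.05374188 0.29541011] 0.3496876117243459 [ 1.35235688 -0.14492088  0.70989934]
pad_down [511.9 135.7]
pad_up [523.3 137.4]
rimBL [251.5 187.6]
rimTR [395.4  66.6]
back_up_L [267.4  84.2]
back_up_R [377.5  84.5]
cast [([0.459, 0.125, 0.064], 0.91)]
lever_pad [([0.563, 0.104, 0.039], 0.61), ([0.457, 0.127, 0.065], 0.24)]
```

View pics/w2.png

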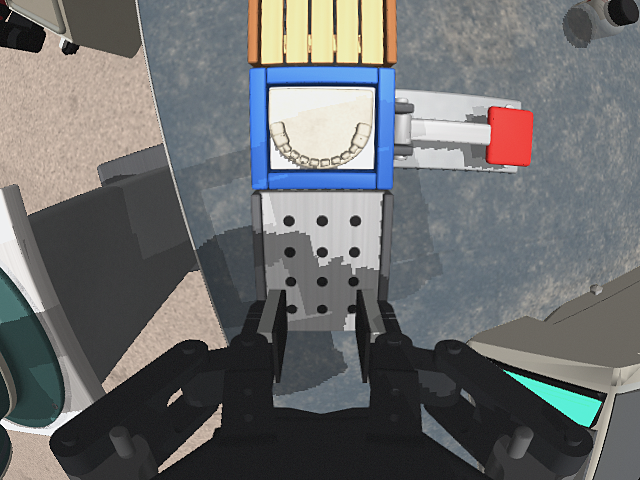

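The pad shows at (511,136), where the fully-down position projects, and the cast is raised and centred at x of about 321 with the fingers straddling that line. I'll lower behind it and start pushing.

Call:
{"op": "handwheel", "data": {
  "moves": [
    {"sz":0.03},
    {"sz":0.055},
    {"sz":0.067},
    {"sz":0.067},
    {"sx":0.015, "sz":0.067},
    {"sx":0.03, "sz":0.067},
    {"sx":0.037, "sz":0.067},
    {"sx":0.041, "sz":0.067},
    {"sx":0.045, "sz":0.067},
    {"sx":0.049, "sz":0.067},
    {"sx":0.053, "sz":0.067},
    {"sx":0.057, "sz":0.067},
    {"sx":0.061, "sz":0.067},
    {"sx":0.065, "sz":0.067},
    {"sx":0.065, "sz":0.067}
  ]
}}

```text
clock: 6.95
tool_pos: [0.4587, 0.1177, 0.2282]
ee_rot: [0.776, 0.63, 0.0, -0.0]
ft_force: [0.0, -0.3, -0.0]
opening: 0.352
gripper_force: 0.1
```

```bash
python3 - <<'E'
from h import *
import cv2
d,W=wrist();cv2.imwrite("pics/w3.png",d["frame"][:,:,::-1])
E
```

```text
(no output)
```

View pics/w3.png

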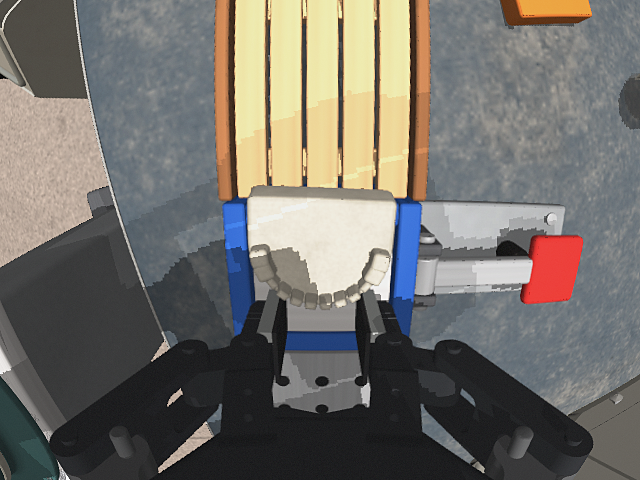

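The cast is sliding squarely. Its rear edge is at row 188, from column 248 to 393, and already reaches onto the board. I'll continue pushing.

Call:
{"op": "handwheel", "data": {
  "moves": [
    {"sx":0.004},
    {"sx":0.008},
    {"sx":0.012},
    {"sx":0.016},
    {"sx":0.02},
    {"sx":0.024},
    {"sx":0.028},
    {"sx":0.032},
    {"sx":0.036},
    {"sx":0.04},
    {"sx":0.044},
    {"sx":0.048},
    {"sx":0.052},
    {"sx":0.055},
    {"sx":0.055}
  ]
}}

```text
clock: 8.5
tool_pos: [0.47, 0.1714, 0.2282]
ee_rot: [0.776, 0.63, 0.0, -0.0]
ft_force: [0.2, 0.1, 0.4]
opening: 0.35
gripper_force: 0.0
```

```bash
python3 - <<'E'
from h import *
import cv2
d,W=wrist();cv2.imwrite("pics/w4.png",d["frame"][:,:,::-1])
np.savez("w4.npz",W=W,fovy=d["fovy"],cx=d["cx"],cy=d["cy"])
E
```

```text
(no output)
```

View pics/w4.png

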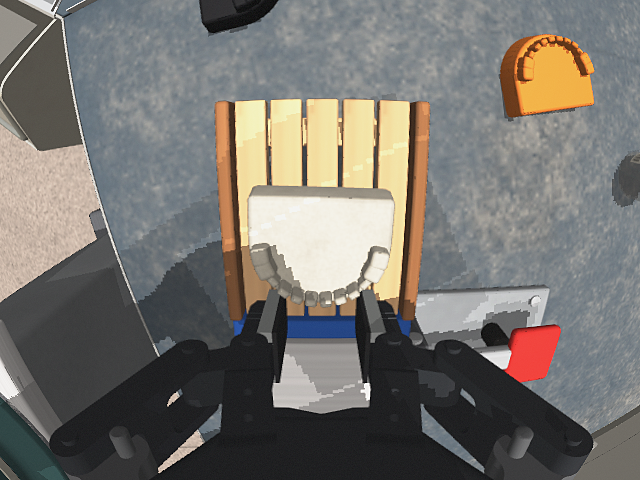

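```bash
python3 - <<'E'
from h import *
z=np.load("w4.npz");d={k:float(z[k]) for k in("fovy","cx","cy")};W=z["W"]
ym=np.array([.207,.978]);xm=np.array([.978,-.207]);C=np.array([.4607,.1268])
for n,p,h in(("backL",(249,189),.065),("backR",(393,189),.065),("apex teeth",(321,303),.07),("board farL",(216,101),.055),("board farR",(430,101),.055),("board near",(321,318),.049)):
    q=fish(d,W,[p],h)[0,:2]-C;print(n,np.round([q@xm,q@ym],4))
E
```

```text
backL [-0.0273  0.0983]
backR [0.0258 0.0984]
apex teeth [-0.0006  0.0545]
board farL [-0.0416  0.1319]
board farR [0.0416 0.1322]
board near [-0.0006  0.0355]
```

The cast's underside spans mould y of about 52 to 98 mm and the board runs from 38 to 133, so it is already wholly on the board. I'll push 9 mm more to centre it, then back off and lift.

Call:
{"op": "handwheel", "data": {
  "moves": [
    {"sx":0.003},
    {"sx":0.006},
    {"sx":0.009},
    {"sx":0.009},
    {"sx":0.005},
    {"sx":-0.005},
    {"sx":-0.025},
    {"sx":-0.045},
    {"sx":-0.045, "sz":-0.03},
    {"sx":-0.045, "sz":-0.07},
    {"sx":-0.045, "sz":-0.1},
    {"sx":-0.045, "sz":-0.1},
    {"sx":-0.045, "sz":-0.1}
  ]
}}

```text
clock: 9.85
tool_pos: [0.4605, 0.1265, 0.3284]
ee_rot: [0.776, 0.63, 0.0, 0.0]
ft_force: [0.4, -1.0, 0.2]
opening: 0.348
gripper_force: 0.0
```

```bash
python3 - <<'E'
from h import *
import cv2
d,W=wrist();cv2.imwrite("pics/w5.png",d["frame"][:,:,::-1])
np.savez("w5.npz",W=W,fovy=d["fovy"],cx=d["cx"],cy=d["cy"])
E
```

```text
(no output)
```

View pics/w5.png

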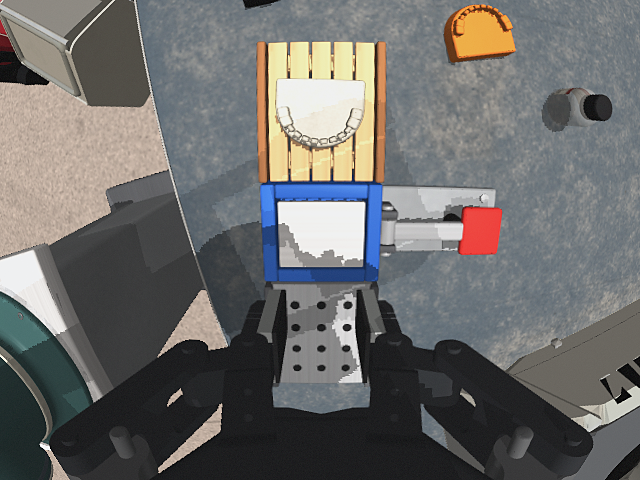

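The cast lies square and centred on the board, from (276,79) to (365,148), between the rails. The lever is still down and the gripper touches nothing, so I'm handing in.

```bash
python3 -c "
from cell import r
print(r.finish_job())"
```

```text
the job is handed in; nothing more can be done
None
```

I pressed the lever fully down, pushed the cast onto the drying board, where the last picture shows it flat and centred between the rails, and handed the job in at about 10 s; no verdict was returned.

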